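# Lock the stone-setter's work-holder with its linchpin

## Robot

A 6-joint arm with a two-finger parallel gripper is mounted at the origin on the work surface. World frame = base frame: x ahead of the robot, y to its left, z up, the work surface at z = 0. Lengths are in m, angles in rad, forces in N, time in s.
With the tool pointing down it reaches from about 0.375 to 0.9 m from the base axis. Payload 3.1 kg.
Tool frame: the origin (TCP) lies on the centre line of the jaws, within the pads' length; the fingertips stand 17 mm ahead of it and the grasp point (between the pads) lies 2 mm behind it; z points along the fingers, y is the line along which they close (so a half turn about z gives the same grasp; the last joint's range is limited). The gripper opens to 87 mm and grips with 3 to 60 N. Pads are 19 mm wide; open, the fingers measure 117 mm over their backs; the gripper's body (75 mm by 190 mm) begins 51 mm behind the grasp point.
Start: joints at [-0.178, 0.527, 1.433, -0, 1.181, -0.178], TCP at [0.625, 0, 0.24] pointing down, gripper open.
Joint ranges: [-3.08, 3.08], [-0.75, 2.2], [0.22, 2.44], [-1.43, 4.57], [0, 2.65], [-2.85, 2.85]. Speed limits (rad/s): [2.79, 2.79, 3.14, 3.14, 3.14, 3.14].

## Interface

Orientations are given as a unit quaternion [w, x, y, z].
In Python, from plant import env gives the robot as it stands.
- The arm moves only by the shell command python3 -m handwheel 'ROWS' [OPENING] [FORCE]. ROWS is JSON, a list of rows, each a list of 2 entries, a list of its own where there are three numbers: the shift along the tool's x, y, z in cm, then the turn, a rotation vector about the tool's x, y, z in rad. In form: [[[dx, dy, dz], [rx, ry, rz]], ...]. A call has exactly 8 rows; each row shifts and turns the commanded pose from where the row before left it, along the tool's axes as they then stand; what a row does not reach is not made up. A row lasts 1/8 s, in which the tool goes at most 62.5 mm and 10.7 degrees, less where a joint would pass 70% of its speed; a pose out of reach is approached as far as the arm can. A call is refused whole if a number of a shift passes 6.25 or a number of a turn 0.188, either way. A call with a gripper value outside its range is refused whole. OPENING is the closure, from 0 (fully open) to 1 (shut), set as the call begins (- or left out, the last holds). The fingers move at their own pace and stop on an object; FORCE is the grip in N (left out, the last holds). Time passes only in rows, so rows that do not move let the fingers close, or fill a call up. It gives the time, the measured TCP pose, the force, the opening and the grip force at its end, in the units of the state.
- env.state(): the state, without advancing time (a new reading comes with each control period).
- env.snapshot(name): name is "scene" or "side" or "wrist"; returns a dict with "color" (400x640x3 uint8, red, green, blue), "range_z" (400x640 float32, m along the optical axis (not along the pixel's ray), 0 where there is no reading), "intrinsics" (3x3 intrinsics, pixels), "pose" (4x4, takes a point from camera to world coordinates); the wrist camera has in their place "tool_from_camera" (4x4, takes a point from camera to tool coordinates, whose origin is the TCP and whose axes are the flange's). Camera axes: x right, y down, z forward; pixel columns grow to the right and rows downward; lengths in m; the calibration is good to about 2 mm. A picture is of the moment at which its call begins: read the wrist's pose just before it.
- env.finish_job(): hands the job in; it is judged then, once.
The state is a dict: "t": time; "q": joint angles; "joint_velocities": joint speeds; "tau": joint torques, N m; "position": TCP position; "tool_rot": TCP orientation; "force": force on the tool from outside, world axes, zero at the start; "wrist_torque": the same for the moment, N m; "gripper_width": finger opening in m; "finger_force": force on a finger pad.
Only numpy, scipy, OpenCV 4.12 (cv2) and the standard library are available. Lean on these libraries where they do the work, as an engineer would, in place of code of your own. Each camera call takes 0.05 s, during which the arm holds its last target. There are 200 camera calls.

## Task

Push the work-holder's sliding bar fully home in its tilted sleeve, then take the linchpin out of the tool rack and insert it through the sleeve's hole, fully seated, with its ring still open and on the free-end side of the sleeve. Then swing the sprung ring down past the sleeve's free end until it snaps shut over the pin's tip, and let go. Leave the two gravers, the bottle and the pot where they stand.

Things in the scene. Friction and masses are not known exactly. Their poses are not given: they have to be found in the camera images.
- sleeve: Fixed grey steel sleeve, tilted 0.5 rad so its hole leans towards the robot side. Origin: centre of the pin hole's mouth in its top face, 130 mm above the bench. z = out of the hole, y = level, towards its free end, x = across, up and away from robot. Spans x -16..16, y -50..16, z -30..0 mm. Hole 12 mm square (2 mm chamfer), sides along x, y, right through sleeve and bar; open space beneath.
- stand: What carries the sleeve: base plate 120 x 110 x 14 mm fixed on the bench, origin at its underside straight below the sleeve's hole mouth, and an upright post 34 x 32 mm under the sleeve at sleeve y -50..-18 mm. Turned about vertical with the sleeve.
- bar (a joint): Slide of the work-holder's steel bar in the sleeve, m: 0 = drawn out, 0.025 = fully home against its stop, where its 14 mm square hole lines up with the sleeve's. Moves along the sleeve's +y; friction about 1.5 N; stays where left.
- disc (a point): Centre of the flat outer face of the 40 mm disc (10 mm thick) on the bar's outer end, facing the sleeve's -y; push it along the sleeve's +y. Axes as the sleeve's. With the bar home it is at (0, -83, -15) mm in the sleeve's frame. Clamp jaws with a small brass ring stand on the bar just inside the disc, reaching 42 mm above (sleeve z) the bar's axis.
- linchpin: Steel pin, 0.2 kg, the only one with a wire ring; starts upright in one rack hole. Origin: shoulder centre; z along the pin to the head. Shank 10 mm square, z 0 to -44 mm, last 8 mm a cone to 5 mm. Head block 34 x 20 mm, z 0..16. Grip tab 12 (x) by 22 (y) mm, z 15..52. Open ring stands out on +y. Insert with x, y, z along the sleeve's; seated, its origin is at the sleeve's origin.
- ring (a joint): Angle of the ring on its hinge (an axis along the pin's x at z = 8 mm), rad: 0 = open, standing out along the pin's +y and 10 degrees towards the head; 1.75 = shut, along the shank, its bow just beyond the pin's tip. Over-centre spring: below 0.75 it is driven open, above 0.75 it snaps shut by itself; about 1.2 N at the bow starts it moving.
- ring_bow (a point): Middle of the ring's bow (outer end), 58 mm from the hinge axis. D-shaped ring of 6 mm wire, 52 mm wide (x), 40 mm clear inside, so that it straddles the 32 mm wide sleeve. At ring angle q the bow is at y = 58 sin(1.75 - q), z = 8 - 58 cos(1.75 - q) mm in the linchpin's frame.
- rack: Fixed wooden rack, 200 (x) x 52 (y) x 55 (z) mm, origin under its centre. Three 12.5 mm square holes, 50 mm deep, at x = -65, 0, 65 mm hold the linchpin and two gravers in any order, each with its shoulder on the rack's top; the linchpin's axes are parallel to the rack's.
- graver_a: Graver with a mushroom-shaped wooden handle, 27 mm diameter, top 46 mm above the rack; origin at its shoulder on the rack's top. Leave alone.
- graver_b: Second graver, same shape. Leave alone.
- bottle: Amber bottle, 60 mm diameter, 170 mm tall, standing on the bench; origin under its centre. Leave alone.
- pot: Small white lidded pot, 48 mm diameter, 45 mm tall, on the bench behind the work-holder; origin under its centre. Leave alone.
There are look-alikes about, which are no part of the job. Several things have the shape of the linchpin; the one meant has the colours described above.

How it is judged:
On the way, in this order (a step that is already met when the one before it is completed fails the run):
1. the bar is fully home (value of joint bar above 0.0225 m), for 0.1 s.
2. the linchpin is seated in the sleeve with its ring still open (distance between linchpin and sleeve below 0.005 m and angle between the z axis of linchpin and the z axis of sleeve, either way round below 0.14 rad and value of joint ring below 0.4 rad), for 0.2 s.
3. the ring is shut over the pin's tip (value of joint ring above 1.6 rad and distance between linchpin and sleeve below 0.006 m), for 0.2 s.
At the end, for the whole second after the job is handed in: The bar is home (within 2.5 mm of its stop); the linchpin is at rest in the sleeve, its shoulder within 5 mm of the hole's mouth, its axis within 0.14 rad of the hole's and its y within 0.3 rad of the sleeve's y; the ring is shut (angle above 1.6 rad) (value of joint bar above 0.0225 m and distance between linchpin and sleeve below 0.005 m and angle between the z axis of linchpin and the z axis of sleeve, either way round below 0.14 rad and angle between the y axis of linchpin and the y axis of sleeve, either way round below 0.3 rad and value of joint ring above 1.6 rad and linear speed of linchpin below 0.02 m/s); the robot touches nothing.
It fails at once if a graver was shifted or pulled out (more than 25 mm) (distance of any of graver_a, graver_b from where it was at the start of the episode above 0.025 m).
It fails at once if the bottle was shifted or knocked (more than 30 mm or tipped) (distance of bottle from where it was at the start of the episode above 0.03 m or angle between bottle's own z axis and vertical above 0.4 rad).
It fails at once if the pot was shifted (more than 30 mm) or tipped (distance of pot from where it was at the start of the episode above 0.03 m or angle between pot's own z axis and vertical above 0.4 rad).
It also fails if it takes over 72 s, if anything falls off the work surface, if the arm or the gripper's body presses on something with over 40 N, if the wrist force passes 120 N, or if a joint passes its speed limit or range.

## Working session

There is one attempt and no reset: what is moved stays moved. The work goes in short steps, Python scripts to look and compute and a shell command to move; the robot and the scene stay as the last step left them, time stands still between calls to the robot, and variables do not carry over. Pictures are saved under pics/ and viewed, at most 10 in all, crops included, and the job is handed in when it is done.

```bash
ls; mkdir -p pics
cat > h.py <<'E'
import numpy as np,cv2
from plant import env
def snap(n,save=None):
    st=env.state(); s=env.snapshot(n)
    if n=="wrist":
        from scipy.spatial.transform import Rotation as R
        w,x,y,z=st["tool_rot"]; T=np.eye(4); T[:3,:3]=R.from_quat([x,y,z,w]).as_matrix(); T[:3,3]=st["position"]
        s["pose"]=T@np.array(s["tool_from_camera"])
    if save: cv2.imwrite("pics/%s.png"%save,s["color"][:,:,::-1]); np.savez("pics/%s.npz"%save,**{k:s[k] for k in("color","range_z","intrinsics","pose")})
    return s
def pt(s,u,v,d=None):
    K=s["intrinsics"]; 
    if d is None:
        p=s["range_z"][int(v)-1:int(v)+2,int(u)-1:int(u)+2]; d=np.median(p[p>0])
    c=d*np.linalg.inv(K)@[u,v,1]; return (s["pose"]@np.r_[c,1])[:3]
def cloud(s):
    K=s["intrinsics"];d=s["range_z"];v,u=np.mgrid[:d.shape[0],:d.shape[1]]
    c=np.stack([(u-K[0,2])*d/K[0,0],(v-K[1,2])*d/K[1,1],d],-1)
    return c@s["pose"][:3,:3].T+s["pose"][:3,3]
E
python3 - <<'E'
from h import *
print(env.state())
for n in("scene","side","wrist"): s=snap(n,n);print(n,s["pose"].round(3).tolist())
E
```

```text
pics
{'t': 0.0, 'q': array([-1.78495790e-01,  5.28499484e-01,  1.43390396e+00,  2.44756548e-06,
        1.18137719e+00, -1.78460063e-01]), 'joint_velocities': array([-0.00038662, -0.00126474,  0.00249611, -0.00125103,  0.00244857,
       -0.00115357]), 'tau': array([-5.45745443e-04, -4.40045428e+01, -1.76593530e+01,  6.32597599e-02,
        5.83207863e-02, -1.53719384e-04]), 'position': array([6.24305998e-01, 1.57967810e-04, 2.38550592e-01]), 'tool_rot': array([-8.99256111e-04,  7.07119319e-01,  7.07093397e-01, -6.23015846e-04]), 'force': array([ 0.20503334, -0.14972957,  0.47846357]), 'wrist_torque': array([-0.02272636,  0.06169438,  0.01315049]), 'finger_force': 0.0, 'gripper_width': 0.08719502581779132}
scene [[-0.469, 0.683, -0.56, 1.143], [0.883, 0.356, -0.305, 0.451], [-0.009, -0.638, -0.77, 0.927], [0.0, 0.0, 0.0, 1.0]]
side [[0.997, -0.034, 0.068, 0.477], [-0.076, -0.525, 0.848, -0.777], [0.007, -0.85, -0.526, 0.683], [0.0, 0.0, 0.0, 1.0]]
wrist [[1.0, 0.001, -0.001, 0.624], [0.001, -0.961, -0.277, 0.077], [-0.001, 0.277, -0.961, 0.384], [0.0, 0.0, 0.0, 1.0]]
```

View pics/scene.png

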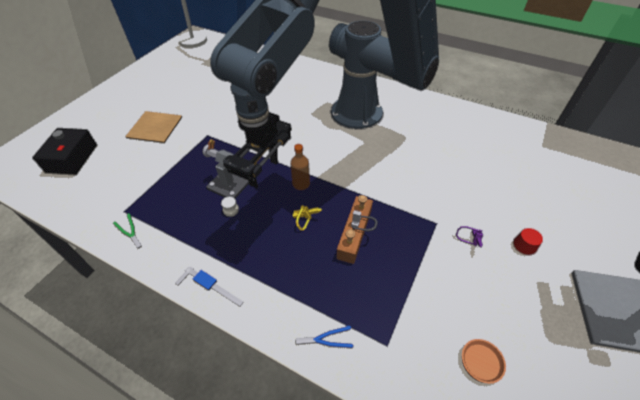

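View pics/side.png

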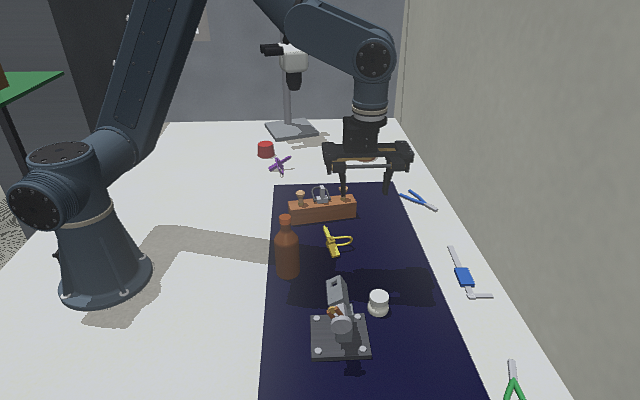

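The scene view shows a grey pin with a wire ring in the rack's middle hole (357,218), a yellow one on the mat at (305,216) and a purple one at (470,237). The task describes a steel pin upright in the rack, so I'll take the grey one and check it in a crop. The sleeve is at side (338,290), with its disc towards the side camera at (340,325). The bottle is at scene (300,170) and the pot at (230,206).

Run:
```python
import cv2,numpy as np
a=cv2.imread("pics/scene.png");b=cv2.imread("pics/side.png")
f=lambda im,u,v,w,h:cv2.resize(im[v:v+h,u:u+w],(400,300),interpolation=cv2.INTER_CUBIC)
cv2.imwrite("pics/crop1.png",np.vstack([np.hstack([f(a,320,180,100,75),f(a,190,130,120,90)]),np.hstack([f(b,270,165,120,90),f(b,290,270,120,90)])]))
```

```text
(no output)
```

View pics/crop1.png

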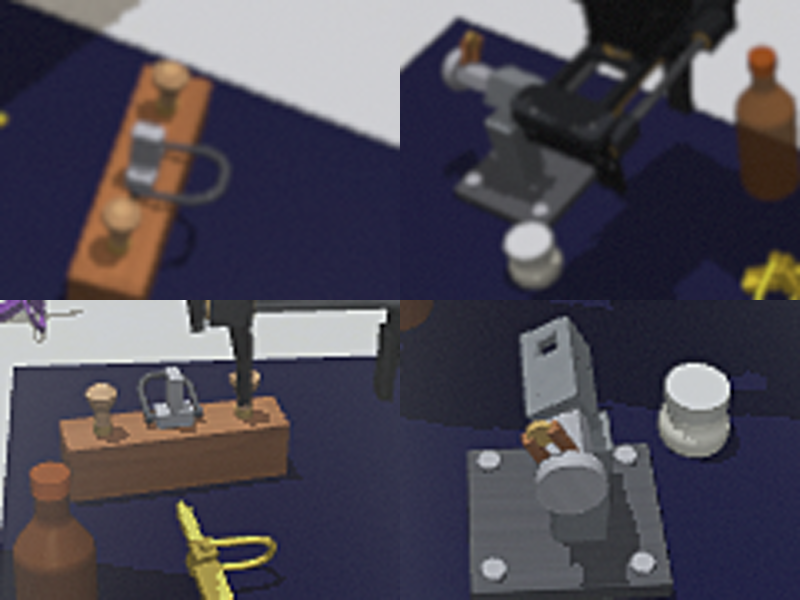

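The grey steel pin with the ring is confirmed in the rack's middle hole, with its ring away from the side camera (+y). The sleeve's hole is at side (334,284), and the plate bolts are at crop (488,460), (625,455), (493,568) and (642,562).

```bash
cat >> h.py <<'E'
def load(n): return dict(np.load("pics/%s.npz"%n))
E
python3 - <<'E'
from h import *
s=load("side"); C=cloud(s)
f=lambda x,y:(290+(x-400)*.3,270+(y-300)*.3)
for n,p in dict(b1=(488,460),b2=(625,455),b3=(493,568),b4=(642,562),top=(545,375),topfar=(560,328),disc=(570,485),jaws=(545,435),hole=(548,347),pot=(695,385)).items(): print(n,pt(s,*f(*p)).round(4))
# sleeve top face plane fit & extents
P=C.reshape(-1,3); v,u=np.mgrid[:400,:640]; box=((u>315)&(u<360)&(v>265)&(v<320)).ravel()&(s["range_z"].ravel()>0)
Q=P[box&(P[:,2]>.07)]
for psi in [0]:
  import itertools
from scipy.optimize import least_squares
R=np.array([[np.cos(.5),0,np.sin(.5)],[0,1,0],[-np.sin(.5),0,np.cos(.5)]]) # rows x,y,z for yaw 0
c=pt(s,*f(545,375))
# plane of the points close to the top point
for k in range(3):
  n=R[2] if k==0 else n
  I=Q[(abs((Q-c)@n)<.004)&(np.linalg.norm(Q-c,axis=1)<.05)]
  m=I.mean(0); n=np.linalg.svd(I-m)[2][2]; n*=np.sign(n[2])
print("normal",n,"tilt",np.arccos(n[2]),"yaw",np.arctan2(-n[1],-n[0]),len(I),m)
yaw=np.arctan2(-n[1],-n[0]);
print("tz130 pt",)
for S,nm in((s,"side"),(load("scene"),"scene")):
  P=cloud(S).reshape(-1,3);c_=S["color"].reshape(-1,3).astype(int)
  o=(abs(P[:,2]-.055)<.006)&(c_[:,0]>c_[:,2]+35)&(c_[:,0]>90)&(P[:,1]>.1)&(P[:,0]>.3)&(P[:,0]<.9)
  r=cv2.minAreaRect((P[o][:,:2]*1000).astype(np.float32)); print(nm,"rack",r,o.sum())
a=load("scene")
g=lambda x,y:(320+x*.25,180+y*.25)
for n,p in dict(tabtop=(150,130),ga=(171,75),gb=(122,213),bow=(222,190)).items(): print(n,pt(a,*g(*p)).round(4))
# bottle
for p in [(300,150),(300,178)]: print("bottle",pt(a,*p).round(3))
E
```

```text
b1 [ 0.5039 -0.1763  0.0184]
b2 [ 0.5931 -0.177   0.017 ]
b3 [ 0.5025 -0.2585  0.0172]
b4 [ 0.5914 -0.2611  0.0179]
top [ 0.5358 -0.2143  0.1285]
topfar [ 0.5475 -0.1825  0.135 ]
disc [ 0.5427 -0.2887  0.1202]
jaws [ 0.5298 -0.2776  0.1472]
hole [ 0.5538 -0.0586  0.0029]
pot [ 0.6433 -0.1442  0.0436]
normal [-0.4587442  -0.00220682  0.88856563] tilt 0.47658737580617344 yaw 0.004810529593188513 411 [ 0.53828114 -0.21076464  0.13065396]
tz130 pt
side rack ((436.8805847167969, 413.08282470703125), (199.84776306152344, 637.9676513671875), 31.05990219116211) 572
scene rack ((439.0606689453125, 416.0482177734375), (198.46189880371094, 629.8693237304688), 31.045515060424805) 923
tabtop [0.5427 0.2413 0.1064]
ga [0.4853 0.2326 0.1004]
gb [0.6113 0.252  0.1   ]
bow [0.5446 0.3001 0.0745]
bottle [0.451 0.006 0.168]
bottle [0.467 0.009 0.06 ]
```

```bash
python3 - <<'E'
from h import *
s=load("side")
f=lambda x,y:(290+(x-400)*.3,270+(y-300)*.3)
def atz(u,v,z):
    o=s["pose"][:3,3]; d=s["pose"][:3,:3]@np.linalg.inv(s["intrinsics"])@[u,v,1]; return o+d*(z-o[2])/d[2]
print(atz(*f(548,345),.130))
for p in [(520,335),(570,318),(528,415),(578,405)]: print(pt(s,*f(*p)).round(4))
E
python3 -m handwheel '[[[-4.2,-1,0],[0,0,0]],[[-4.2,-1,0],[0,0,0]],[[-4.2,-1,0],[0,0,0]],[[-4.2,-1,0],[0,0,0]],[[-4.2,-1,0],[0,0,0]],[[-4.2,-1,0],[0,0,0]],[[-4.2,-1,0],[0,0,0]],[[-4.2,-1,0],[0,0,0]]]' 1 20
```

```text
[ 0.53961495 -0.19122186  0.13      ]
[ 0.5345 -0.0423  0.0007]
[ 5.734e-01 -2.620e-02  5.000e-04]
[ 0.5241 -0.2375  0.1209]
[ 0.5521 -0.2405  0.1299]
t: 1.15
position: [0.5444, -0.3371, 0.2392]
tool_rot: [-0.0, 0.707, 0.707, 0.0]
force: [1.0, -0.6, -0.5]
gripper_width: 0.0151
finger_force: 0.0
```

```bash
python3 -m handwheel '[[[0,0,2.3],[0,0,0]],[[0,0,2.3],[0,0,0]],[[0,0,2.3],[0,0,0]],[[0,0,2.3],[0,0,0]],[[0,0,2.2],[0,0,0]],[[0,0,0],[0,0,0]],[[1,0,0],[0,0,0]],[[1,0,0],[0,0,0]]]'
python3 -m handwheel '[[[0.6,0,0],[0,0,0]],[[0.6,0,0],[0,0,0]],[[0.6,0,0],[0,0,0]],[[0.5,0,0],[0,0,0]],[[0.5,0,0],[0,0,0]],[[0.4,0,0],[0,0,0]],[[0.3,0,0],[0,0,0]],[[0,0,0],[0,0,0]]]'
```

```text
t: 2.15
position: [0.5455, -0.3156, 0.1267]
tool_rot: [0.001, 0.707, 0.707, 0.0]
force: [0.1, -0.4, -0.1]
gripper_width: 0.0005
finger_force: 0.0
t: 3.15
position: [0.5455, -0.2837, 0.1259]
tool_rot: [0.002, 0.707, 0.707, -0.001]
force: [-0.5, -7.9, -0.8]
gripper_width: 0.0006
finger_force: 3.8
```

```bash
python3 -m handwheel '[[[0.1,0,0],[0,0,0]],[[0.1,0,0],[0,0,0]],[[0,0,0],[0,0,0]],[[0,0,0],[0,0,0]],[[-0.6,0,0],[0,0,0]],[[-2,0,0],[0,0,0]],[[-2,0,0],[0,0,0]],[[0,0,-2],[0,0,0]]]'
python3 -m handwheel '[[[0,0,-5],[0,0,0]],[[0,0,-5],[0,0,0]],[[3,0,-4],[0,0,0]],[[4,0,0],[0,0,0]],[[2,0,0],[0,0,0]],[[0,0,0],[0,0,0]],[[0,0,0],[0,0,0]],[[0,0,0],[0,0,0]]]' 0.55
python3 - <<'E'
from h import *
print(env.state()["position"],env.state()["tool_rot"])
snap("wrist","w1")
E
```

```text
t: 4.15
position: [0.5441, -0.3269, 0.1442]
tool_rot: [-0.001, 0.708, 0.706, -0.0]
force: [0.9, -0.2, -0.6]
gripper_width: 0.0006
finger_force: 0.0
t: 5.15
position: [0.545, -0.2362, 0.2849]
tool_rot: [-0.0, 0.708, 0.707, -0.0]
force: [-0.8, 0.1, -0.4]
gripper_width: 0.0391
finger_force: 0.0
[ 0.5449878  -0.23624437  0.28490089] [-2.47321979e-04  7.07515314e-01  7.06697931e-01 -2.33104261e-04]
```

View pics/w1.png

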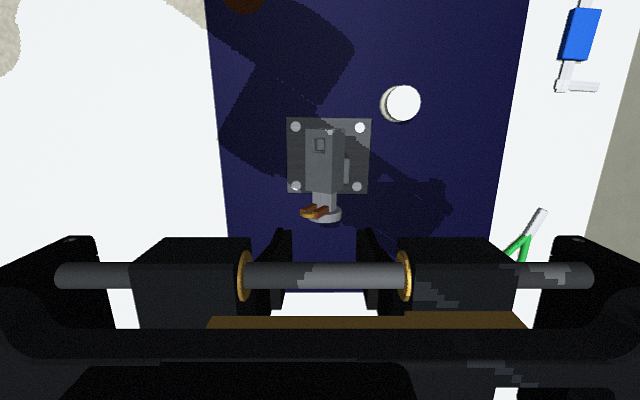

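The wrist view shows the bar pushed in (disc at 322,213), the sleeve top with its hole at about (320,144), and bolts at (295,127), (360,127), (296,186) and (357,186). I'll enlarge it to measure the hole.

Run:
```python
import cv2
a=cv2.imread("pics/w1.png")[110:200,270:390]
cv2.imwrite("pics/w1c.png",cv2.resize(a,(800,600),interpolation=cv2.INTER_CUBIC))
```

```text
(no output)
```

View pics/w1c.png

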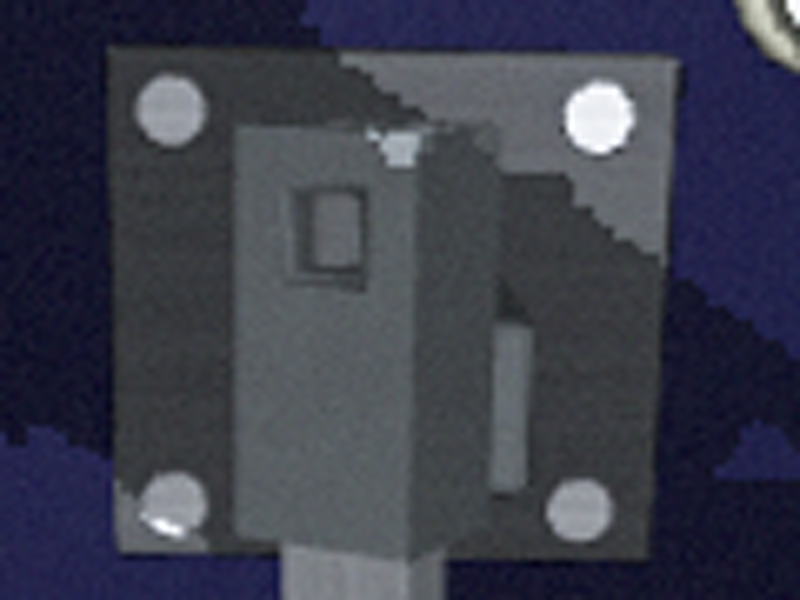

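Run:
```python
from h import *
s=load("w1")
def atz(u,v,z):
    u=270+u/800*120-.5;v=110+v/600*90-.5
    o=s["pose"][:3,3]; d=s["pose"][:3,:3]@np.linalg.inv(s["intrinsics"])@[u,v,1]; return (o+d*(z-o[2])/d[2]).round(4)
S,Cc=np.sin(.5),np.cos(.5)
print("hole",atz(326,234,.13))
lo,hi=.13-.016*S,.13+.016*S
for n,p,z in (("TL",(237,127),lo),("TR",(415,127),hi),("BL",(235,537),lo),("BR",(408,555),hi)): print(n,atz(*p,z))
b=[atz(*p,.018) for p in ((171,110),(599,117),(174,500),(579,510))];print(b,np.mean(b,0))
C=cloud(s); P=C[125:195,300:340].reshape(-1,3); n=np.array([-S,0,Cc])
for h in [(.5396,-.191,.13)]:
  d=(P-h)@n; I=P[(abs(d)<.004)]; print(len(I),np.median((I-h)@n))
  m=I.mean(0);nn=np.linalg.svd(I-m)[2][2];nn*=np.sign(nn[2]);print(nn,I.min(0),I.max(0))
```

```text
hole [ 0.5394 -0.1888  0.13  ]
TL [ 0.5255 -0.1731  0.1223]
TR [ 0.5528 -0.1724  0.1377]
BL [ 0.5239 -0.239   0.1223]
BR [ 0.5522 -0.2379  0.1377]
[array([ 0.5053, -0.1742,  0.018 ]), array([ 0.5943, -0.1757,  0.018 ]), array([ 0.5036, -0.2575,  0.018 ]), array([ 0.5927, -0.2597,  0.018 ])] [ 0.548975 -0.216775  0.018   ]
1740 0.0009606601264546005
[-0.45970021  0.01287475  0.88798083] [ 0.52431168 -0.23941513  0.12174085] [ 0.5553537  -0.17300115  0.14033183]
```

```bash
python3 -m handwheel '[[[5.3,0,0],[0,0,0]],[[5.3,0,0],[0,0,0]],[[5.3,0,0],[0,0,0]],[[5.3,0,0],[0,0,0]],[[5.3,0,0],[0,0,0]],[[5.3,0,0],[0,0,0]],[[5.3,0,0],[0,0,0]],[[3.7,0,0],[0,0,0]]]'
python3 -m handwheel '[[[0,0,0],[0,0,-0.075]],[[0,0,0],[0,0,-0.075]],[[0,0,0],[0,0,0]],[[0,0,0],[0,0,0]],[[0,0,0],[0,0,0]],[[0,0,0],[0,0,0]],[[0,0,0],[0,0,0]],[[0,0,0],[0,0,0]]]'
python3 - <<'E'
from h import *
s=snap("wrist","w2")
a=s["color"][:,:,::-1]
cv2.imwrite("pics/w2c.png",cv2.resize(a[60:240,200:440],(800,600),interpolation=cv2.INTER_CUBIC))
E
```

```text
t: 6.2
position: [0.5452, 0.1748, 0.2854]
tool_rot: [0.0, 0.707, 0.707, 0.0]
force: [-0.2, 0.3, -0.8]
gripper_width: 0.0392
finger_force: 0.0
t: 7.2
position: [0.545, 0.173, 0.2856]
tool_rot: [0.0, 0.652, 0.758, 0.0]
force: [-0.4, 0.5, -0.8]
gripper_width: 0.0391
finger_force: 0.0
```

View pics/w2c.png

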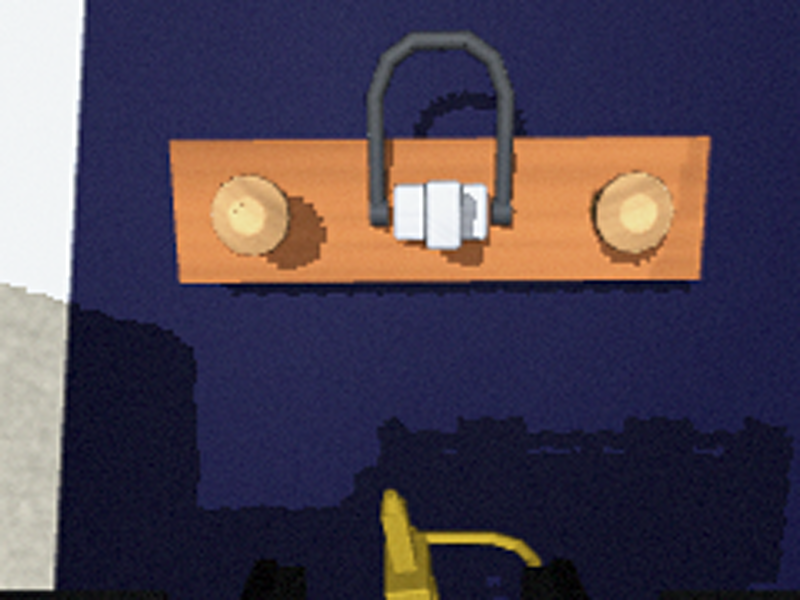

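The wrist view is aligned with the rack. The grey pin's tab top is at crop (443,215), its ring stands on +y with the bow at (445,40), and the gravers are at (250,214) and (637,212).

Run:
```python
from h import *
from scipy.spatial.transform import Rotation as R
s=load("w2"); st=env.state();w,x,y,z=st["tool_rot"];T=R.from_quat([x,y,z,w]).as_matrix()
def atz(u,v,z):
    u=200+u*.3-.5;v=60+v*.3-.5
    o=s["pose"][:3,3]; d=s["pose"][:3,:3]@np.linalg.inv(s["intrinsics"])@[u,v,1]; return (o+d*(z-o[2])/d[2])
p=atz(443,215,.107); q=(atz(250,214,.101)+atz(637,212,.101))/2
print(p,q,"depth pt",pt(s,200+443*.3,60+215*.3))
print("yaw",np.arctan2(T[1,1],T[0,1]))
g=p.copy(); g[2]=.055+.040-.002   # TCP 2mm ahead of the grasp point, below
print("tool delta cm",100*T.T@(g-st["position"]))
print("edge angle",[atz(180,283,.055),atz(700,280,.055)])
```

```text
[0.54428175 0.24097352 0.107     ] [0.54453846 0.24148386 0.101     ] depth pt [0.54487013 0.24055863 0.1079097 ]
yaw 0.14992455164009982
tool delta cm [ 6.73064058  0.94584807 19.25850114]
edge angle [array([0.44980151, 0.19938333, 0.055     ]), array([0.64782354, 0.2305855 , 0.055     ])]
```

```bash
python3 -m handwheel '[[[2.3,0.35,0],[0,0,0]],[[2.2,0.3,0],[0,0,0]],[[2.2,0.3,0],[0,0,0]],[[0,0,3.5],[0,0,0]],[[0,0,3.5],[0,0,0]],[[0,0,3.5],[0,0,0]],[[0,0,2.5],[0,0,0]],[[0,0,0],[0,0,0]]]'
python3 -m handwheel '[[[0,0,2],[0,0,0]],[[0,0,2],[0,0,0]],[[0,0,1.2],[0,0,0]],[[0,0,0.7],[0,0,0]],[[0,0,0.3],[0,0,0]],[[0,0,0],[0,0,0]],[[0,0,0],[0,0,0]],[[0,0,0],[0,0,0]]]'
python3 -m handwheel '[[[0,0,0],[0,0,0]],[[0,0,0],[0,0,0]],[[0,0,0],[0,0,0]],[[0,0,0],[0,0,0]],[[0,0,0],[0,0,0]],[[0,0,0],[0,0,0]],[[0,0,0],[0,0,0]],[[0,0,0],[0,0,0]]]' 1 40
```

```text
t: 8.25
position: [0.5429, 0.2404, 0.1536]
tool_rot: [-0.001, 0.652, 0.758, -0.002]
force: [0.2, 0.0, -0.4]
gripper_width: 0.0389
finger_force: 0.0
t: 9.25
position: [0.5446, 0.2408, 0.0939]
tool_rot: [0.0, 0.652, 0.758, 0.0]
force: [-0.4, -0.2, 0.2]
gripper_width: 0.0391
finger_force: 0.0
t: 10.25
position: [0.5444, 0.2407, 0.0935]
tool_rot: [0.0, 0.652, 0.758, 0.0]
force: [0.5, 0.3, -0.1]
gripper_width: 0.0117
finger_force: 40.0
```

```bash
python3 -m handwheel '[[[0,0,-1],[0,0,0]],[[0,0,-2],[0,0,0]],[[0,0,-3],[0,0,0]],[[0,0,-4],[0,0,0]],[[0,0,-4],[0,0,0]],[[0,0,-4],[0,0,0]],[[0,0,-2.5],[0,0,0]],[[0,0,0],[0,0,0]]]'
python3 - <<'E'
from h import *
from scipy.spatial.transform import Rotation as R
st=env.state();w,x,y,z=st["tool_rot"];T=R.from_quat([x,y,z,w]).as_matrix()
psi=-.02
Y=np.array([-np.sin(psi),np.cos(psi),0]);h=np.array([np.cos(psi),np.sin(psi),0]);k=np.array([0,0,1.])
X=np.cos(.5)*h+np.sin(.5)*k; Z=np.cross(X,Y)
G=np.c_[Y,X,-Z]  # tool axes
o=np.array([.539,-.189,.13]); pre=o+Z*(.0385+.07)
print(st["position"],"rotvec total (tool)",R.from_matrix(T.T@G).as_rotvec(),"pre",pre, "delta in tool cm",100*T.T@(pre-st["position"]))
print(Z)
E
```

```text
t: 11.25
position: [0.5451, 0.241, 0.3011]
tool_rot: [0.001, 0.652, 0.758, 0.002]
force: [1.1, -0.9, -1.6]
gripper_width: 0.0115
finger_force: 40.0
[0.54514775 0.24099287 0.30112004] rotvec total (tool) [-0.49373406 -0.04343348  0.16629469] pre [ 0.48699273 -0.18795972  0.22521771] delta in tool cm [-41.5467701  -12.20413844   7.50731766]
[-0.47932966  0.00958787  0.87758256]
```

```bash
python3 -m handwheel '[[[0,0,0],[0,0,0.085]],[[0,0,0],[0,0,0.085]],[[-4,0,0],[0,0,0]],[[-5.5,0,0],[0,0,0]],[[-5.5,0,0],[0,0,0]],[[-5.5,0,0],[0,0,0]],[[-5.5,0,0],[0,0,0]],[[-5.5,0,0],[0,0,0]]]'
python3 -m handwheel '[[[-4.5,0,0],[0,0,0]],[[-4,-2,0],[0,0,0]],[[-3,-3,0],[0,0,0]],[[0,0,0],[-0.125,0,0]],[[0,0,0],[-0.125,0,0]],[[0,0,0],[-0.125,0,0]],[[0,0,0],[-0.125,0,0]],[[0,0,0],[0,0,0]]]'
cat >> h.py <<'E'
from scipy.spatial.transform import Rotation as Rn
psi=-.02; o=np.array([.539,-.189,.13])
Y=np.array([-np.sin(psi),np.cos(psi),0]);X=np.cos(.5)*np.array([np.cos(psi),np.sin(psi),0])+np.sin(.5)*np.array([0,0,1.]); Z=np.cross(X,Y)
G=np.c_[Y,X,-Z]
def tell(off):  # off: wanted TCP in sleeve frame, m
    st=env.state();w,x,y,z=st["tool_rot"];T=Rn.from_quat([x,y,z,w]).as_matrix()
    t=o+np.c_[X,Y,Z]@np.array(off)
    print("pos",st["position"].round(4),"rot",Rn.from_matrix(T.T@G).as_rotvec().round(4),"delta tool cm",(100*T.T@(t-st["position"])).round(2),"sleeve mm",(1000*np.c_[X,Y,Z].T@(st["position"]-o)).round(1),"F",st["force"].round(1))
E
python3 -c "
from h import *
tell([0,0,.1085])"
```

```text
t: 12.25
position: [0.5366, -0.0755, 0.2968]
tool_rot: [-0.002, 0.714, 0.7, -0.001]
force: [0.1, 1.4, -1.4]
gripper_width: 0.0117
finger_force: 40.0
t: 13.25
position: [0.4826, -0.1865, 0.2959]
tool_rot: [0.173, 0.694, 0.678, 0.173]
force: [0.0, -0.3, -1.6]
gripper_width: 0.0116
finger_force: 40.0
pos [ 0.4826 -0.1865  0.2959] rot [-0.0065 -0.0037 -0.0043] delta tool cm [-0.18 -2.96  6.43] sleeve mm [ 30.    1.4 172.6] F [ 0.  -0.3 -1.6]
```

Now approach, with the pin tip about 20 mm above the mouth, then look from the side and wrist.

```bash
python3 -m handwheel '[[[-0.1,-0.7,0.8],[0,0,0]],[[-0.1,-0.8,1.2],[0,0,0]],[[0,-0.8,1.2],[0,0,0]],[[0,-0.65,1.2],[0,0,0]],[[0,0,1.2],[0,0,0]],[[0,0,0.8],[0,0,0]],[[0,0,0],[0,0,0]],[[0,0,0],[0,0,0]]]'
python3 - <<'E'
from h import *
tell([0,0,.1085])
a=snap("side","s3")["color"][:,:,::-1]; b=snap("scene","c3")["color"][:,:,::-1]
f=lambda im,u,v,w,h:cv2.resize(im[v:v+h,u:u+w],(400,600),interpolation=cv2.INTER_CUBIC)
cv2.imwrite("pics/c3c.png",np.hstack([f(a,290,220,80,120),f(b,190,110,80,120)]))
E
```

```text
t: 14.25
position: [0.4908, -0.1904, 0.2285]
tool_rot: [0.177, 0.692, 0.678, 0.173]
force: [0.0, 0.2, -1.4]
gripper_width: 0.0115
finger_force: 40.0
pos [ 0.4908 -0.1904  0.2285] rot [0.0003 0.0001 0.0005] delta tool cm [ 0.23 -0.5   0.1 ] sleeve mm [  5.   -2.3 109.5] F [ 0.   0.2 -1.4]
```

View pics/c3c.png

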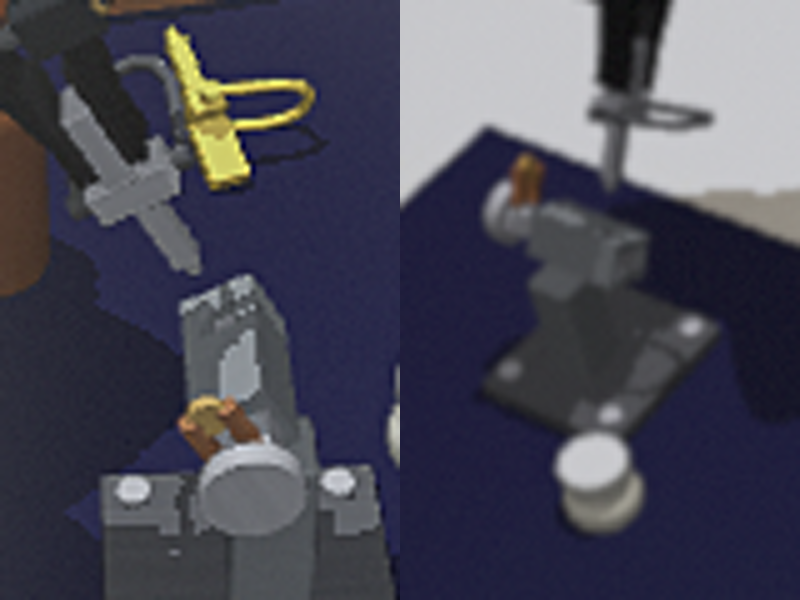

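The pin's tip is at side crop (195,268), above the sleeve, with its ring on the free-end side. I'll check the predicted tip and hole projections.

Run:
```python
from h import *
for n,u0,v0 in(("s3",290,220),("c3",190,110)):
  s=load(n);M=np.linalg.inv(s["pose"])
  for p in ([.005,-.0023,.0270],[.005,-.0023,.071],[0,.016,0],[-.016,.016,0],[.016,.016,0]):
    c=(M@np.r_[o+np.c_[X,Y,Z]@p,1])[:3]; q=s["intrinsics"]@c/c[2]; print(n,p,((q[0]-u0+.5)*5).round(),((q[1]-v0+.5)*5).round())
```

```text
s3 [0.005, -0.0023, 0.027] 202.0 271.0
s3 [0.005, -0.0023, 0.071] 147.0 196.0
s3 [0, 0.016, 0] 220.0 289.0
s3 [-0.016, 0.016, 0] 185.0 304.0
s3 [0.016, 0.016, 0] 255.0 273.0
c3 [0.005, -0.0023, 0.027] 212.0 193.0
c3 [0.005, -0.0023, 0.071] 221.0 125.0
c3 [0, 0.016, 0] 235.0 243.0
c3 [-0.016, 0.016, 0] 251.0 238.0
c3 [0.016, 0.016, 0] 218.0 248.0
```

```bash
python3 -m handwheel '[[[0.15,-0.4,0],[0,0,0]],[[0,0,0],[0,0,0]],[[0,0,0.8],[0,0,0]],[[0,0,0.8],[0,0,0]],[[0,0,0.8],[0,0,0]],[[0,0,0.6],[0,0,0]],[[0,0,0.6],[0,0,0]],[[0,0,0],[0,0,0]]]' - 25
python3 -c "
from h import *
tell([0,0,.0385])"
```

```text
t: 15.35
position: [0.5044, -0.189, 0.1942]
tool_rot: [0.176, 0.692, 0.678, 0.173]
force: [-0.7, -0.7, -1.6]
gripper_width: 0.0115
finger_force: 25.0
pos [ 0.5044 -0.189   0.1942] rot [-0.0006 -0.0006 -0.0002] delta tool cm [ 0.06 -0.04  3.44] sleeve mm [ 0.4 -0.6 72.9] F [-0.7 -0.7 -1.6]
```

```bash
python3 -m handwheel '[[[0,0,0.6],[0,0,0]],[[0,0,0.6],[0,0,0]],[[0,0,0.5],[0,0,0]],[[0,0,0.5],[0,0,0]],[[0,0,0.5],[0,0,0]],[[0,0,0.4],[0,0,0]],[[0,0,0],[0,0,0]],[[0,0,0],[0,0,0]]]'
python3 -c "
from h import *
tell([0,0,.0385])"
```

```text
t: 16.35
position: [0.5192, -0.1893, 0.1676]
tool_rot: [0.177, 0.692, 0.678, 0.173]
force: [-0.5, 0.5, -2.1]
gripper_width: 0.0119
finger_force: 25.0
pos [ 0.5192 -0.1893  0.1676] rot [ 0. -0.  0.] delta tool cm [ 0.07 -0.06  0.4 ] sleeve mm [ 0.6 -0.7 42.5] F [-0.5  0.5 -2.1]
```

```bash
python3 -m handwheel '[[[0,0,0.2],[0,0,0]],[[0,0,0.2],[0,0,0]],[[0,0,0.2],[0,0,0]],[[0,0,0],[0,0,0]],[[0,0,0],[0,0,0]],[[0,0,0],[0,0,0]],[[0,0,0],[0,0,0]],[[0,0,0],[0,0,0]]]'
python3 - <<'E'
from h import *
tell([0,0,.0385])
a=snap("side","s4")["color"][:,:,::-1]; b=snap("scene","c4")["color"][:,:,::-1]
f=lambda im,u,v,w,h:cv2.resize(im[v:v+h,u:u+w],(400,600),interpolation=cv2.INTER_CUBIC)
cv2.imwrite("pics/c4c.png",np.hstack([f(a,290,220,80,120),f(b,190,110,80,120)]))
E
```

```text
t: 17.35
position: [0.5213, -0.1895, 0.1639]
tool_rot: [0.178, 0.692, 0.678, 0.173]
force: [-11.7, 0.1, 16.2]
gripper_width: 0.0118
finger_force: 25.0
pos [ 0.5213 -0.1895  0.1639] rot [0.0016 0.0016 0.0005] delta tool cm [ 0.08 -0.07 -0.03] sleeve mm [ 0.7 -0.8 38.2] F [-11.7   0.1  16.2]
```

View pics/c4c.png

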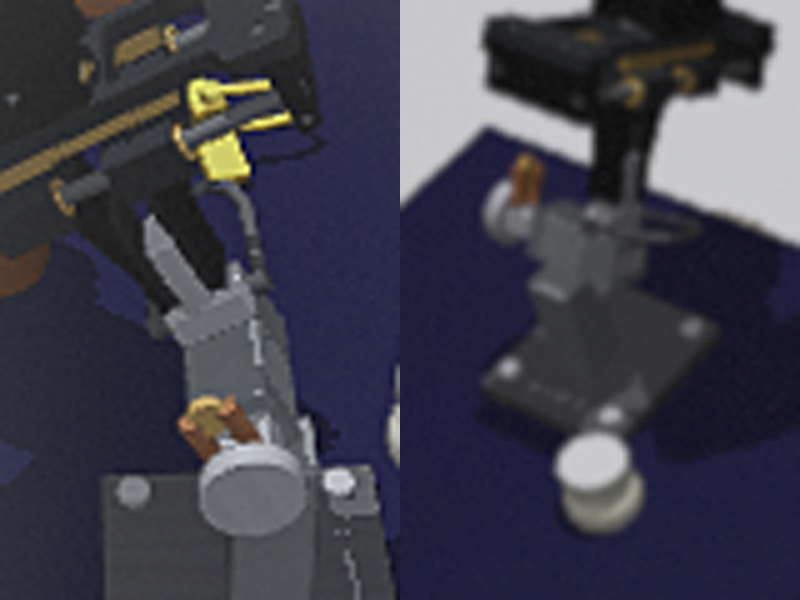

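The pin is seated, with its head flat on the sleeve (side crop 212,312) and the ring still open on the free-end side. I'll release and retract.

```bash
python3 -m handwheel '[[[0,0,-0.1],[0,0,0]],[[0,0,0],[0,0,0]],[[0,0,0],[0,0,0]],[[0,0,0],[0,0,0]],[[0,0,-1],[0,0,0]],[[0,0,-2],[0,0,0]],[[0,0,-2],[0,0,0]],[[0,0,-1],[0,0,0]]]' 0.6
python3 -m handwheel '[[[2,0,0],[0,0,0]],[[2,0,0],[0,0,0]],[[1.3,0,0],[0,0,0]],[[0,0,0],[0,0,0]],[[0,0,0],[0,0,0]],[[0,0,0],[0,0,0]],[[0,0,0],[0,0,0]],[[0,0,0],[0,0,0]]]' 1
python3 - <<'E'
from h import *
tell([0,.052,.04])
a=snap("side","s5")["color"][:,:,::-1]; b=snap("scene","c5")["color"][:,:,::-1]
f=lambda im,u,v,w,h:cv2.resize(im[v:v+h,u:u+w],(400,600),interpolation=cv2.INTER_CUBIC)
cv2.imwrite("pics/c5c.png",np.hstack([f(a,290,220,80,120),f(b,190,110,80,120)]))
E
```

```text
t: 18.45
position: [0.4924, -0.189, 0.217]
tool_rot: [0.177, 0.692, 0.678, 0.173]
force: [-0.4, -0.4, 0.2]
gripper_width: 0.0348
finger_force: 0.0
t: 19.45
position: [0.4939, -0.1362, 0.2158]
tool_rot: [0.177, 0.692, 0.678, 0.173]
force: [-0.3, 0.2, -0.8]
gripper_width: 0.0004
finger_force: 0.0
pos [ 0.4939 -0.1362  0.2158] rot [-0.      0.0002 -0.0004] delta tool cm [ 0.01 -0.06  5.74] sleeve mm [ 0.6 51.9 97.4] F [-0.3  0.2 -0.8]
```

View pics/c5c.png

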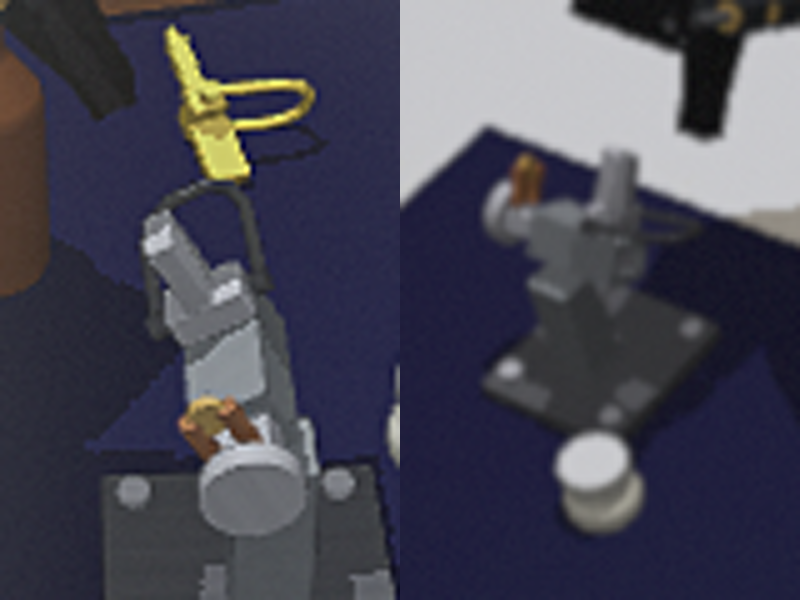

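Pin seated and ring open. I'll lean the tool away from the tab and go above the bow.

```bash
python3 -m handwheel '[[[1,0,0],[0,-0.125,0]],[[0.2,0,0],[0,-0.125,0]],[[0,0,1],[0,0,0]],[[0,0,1.5],[0,0,0]],[[0,0,1.5],[0,0,0]],[[0,0,0],[0,0,0]],[[0,0,0],[0,0,0]],[[0,0,0],[0,0,0]]]'
python3 -c "
from h import *
tell([0,.063,.046])"
```

```text
t: 20.55
position: [0.5062, -0.1351, 0.1773]
tool_rot: [0.225, 0.708, 0.661, 0.106]
force: [0.4, 0.6, -0.4]
gripper_width: 0.0008
finger_force: 0.0
pos [ 0.5062 -0.1351  0.1773] rot [-0.0246  0.1705 -0.0048] delta tool cm [1.16 0.73 0.98] sleeve mm [-7.1 53.3 57.8] F [ 0.4  0.6 -0.4]
```

```bash
python3 -m handwheel '[[[0.6,0.4,0],[-0.025,-0.06,0]],[[0.5,0.3,0],[0,0,0]],[[0,0,0.4],[0,0,0]],[[0,0,0.4],[0,0,0]],[[0,0,0],[0,0,0]],[[0,0,0],[0,0,0]],[[0,0,0],[0,0,0]],[[0,0,0],[0,0,0]]]'
python3 -c "
from h import *
tell([0,.063,.046])"
```

```text
t: 21.55
position: [0.5116, -0.1318, 0.1696]
tool_rot: [0.235, 0.71, 0.657, 0.094]
force: [0.5, 0.3, 0.1]
gripper_width: 0.0008
finger_force: 0.0
pos [ 0.5116 -0.1318  0.1696] rot [-0.0265  0.2031 -0.0053] delta tool cm [0.67 0.6  0.1 ] sleeve mm [-6.  56.7 48.5] F [0.5 0.3 0.1]
```

```bash
python3 -c "
from h import *
print(env.state()['q'].round(3), env.state()['joint_velocities'].round(3))"
```

```text
[-0.471  0.431  2.106  0.137  0.094 -0.527] [ 0.001 -0.    -0.    -0.001 -0.     0.   ]
```

```bash
python3 -m handwheel '[[[0,0,0],[0.08,0,0]],[[0,0,0],[0.08,0,0]],[[0,0,0],[0.08,0,0]],[[0,0.3,0],[0,0,0]],[[0.1,0.3,0],[0,0,0]],[[0,0,0],[0,0,0]],[[0,0,0],[0,0,0]],[[0,0,0],[0,0,0]]]'
python3 -c "
from h import *
tell([0,.060,.040]); print(env.state()['q'].round(3)); tell([0,.053,-.012])"
```

```text
t: 22.55
position: [0.5172, -0.1312, 0.1707]
tool_rot: [0.148, 0.733, 0.664, 0.014]
force: [-0.2, -0.1, 0.2]
gripper_width: 0.0
finger_force: 0.0
pos [ 0.5172 -0.1312  0.1707] rot [-0.2661  0.2014 -0.0298] delta tool cm [0.39 0.22 0.57] sleeve mm [-0.6 57.4 46.7] F [-0.2 -0.1  0.2]
[-0.405  0.444  1.918 -0.201  0.506 -0.143]
pos [ 0.5172 -0.1312  0.1707] rot [-0.2661  0.2014 -0.0298] delta tool cm [0.75 1.6  5.61] sleeve mm [-0.6 57.4 46.7] F [-0.2 -0.1  0.2]
```

```bash
python3 -m handwheel '[[[0.2,0.4,0],[0,0,0]],[[0.1,0.23,0.8],[0,0,0]],[[0.1,0.23,0.8],[0,0,0]],[[0.1,0.23,0.8],[0,0,0]],[[0.1,0.23,0.8],[0,0,0]],[[0.1,0.23,0.8],[0,0,0]],[[0.1,0.23,0.8],[0,0,0]],[[0,0,0],[0,0,0]]]'
python3 - <<'E'
from h import *
tell([0.004,.053,-.012])
a=snap("side","s6")["color"][:,:,::-1]; b=snap("scene","c6")["color"][:,:,::-1]
f=lambda im,u,v,w,h:cv2.resize(im[v:v+h,u:u+w],(400,600),interpolation=cv2.INTER_CUBIC)
cv2.imwrite("pics/c6c.png",np.hstack([f(a,290,220,80,120),f(b,190,110,80,120)]))
E
```

```text
t: 23.55
position: [0.5462, -0.1343, 0.127]
tool_rot: [0.148, 0.733, 0.664, 0.014]
force: [-0.4, -0.3, -0.2]
gripper_width: 0.0003
finger_force: 0.0
pos [ 0.5462 -0.1343  0.127 ] rot [-0.2668  0.2012 -0.0297] delta tool cm [-0.05  0.19  0.64] sleeve mm [ 3.9 54.9 -5.6] F [-0.4 -0.3 -0.2]
```

```bash
python3 -m handwheel '[[[0,0.2,0.6],[0,0,0]],[[0,0.2,0.6],[0,0,0]],[[0,0,0],[0,0,0]],[[0,0,0],[0,0,0]],[[0.3,-0.5,-1.5],[0,0,0]],[[0.3,-0.7,-3],[0,0,0]],[[0,-0.7,-4],[0,0,0]],[[0,-0.5,-4],[0,0,0]]]'
python3 - <<'E'
from h import *
tell([0.004,.053,.1])
a=snap("side","s7")["color"][:,:,::-1]; b=snap("scene","c7")["color"][:,:,::-1]
f=lambda im,u,v,w,h:cv2.resize(im[v:v+h,u:u+w],(400,600),interpolation=cv2.INTER_CUBIC)
cv2.imwrite("pics/c7c.png",np.hstack([f(a,290,220,80,120),f(b,190,110,80,120)]))
E
```

```text
t: 24.65
position: [0.5015, -0.1036, 0.2315]
tool_rot: [0.148, 0.733, 0.664, 0.014]
force: [0.3, -0.4, -0.1]
gripper_width: 0.0002
finger_force: 0.0
pos [ 0.5015 -0.1036  0.2315] rot [-0.2662  0.2011 -0.0295] delta tool cm [-2.95 -0.61  1.63] sleeve mm [ 14.2  84.7 107.9] F [ 0.3 -0.4 -0.1]
```

View pics/c7c.png

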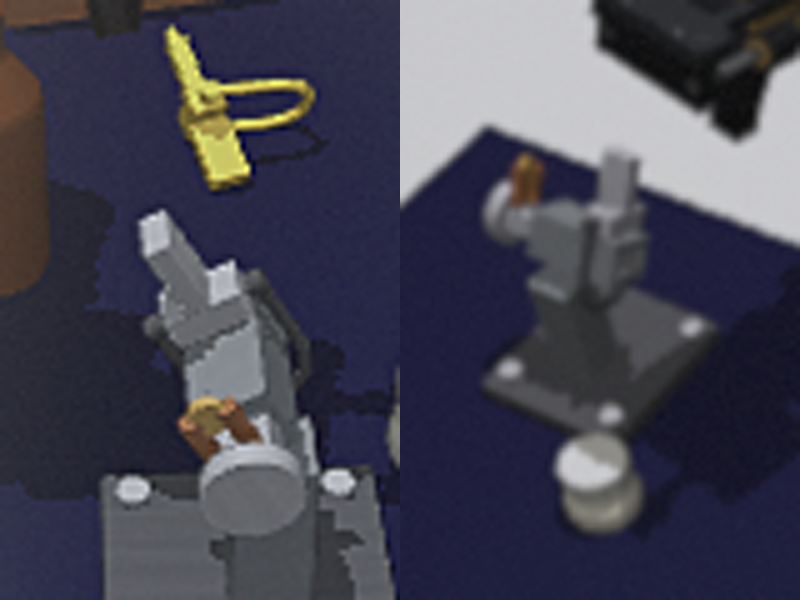

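The ring's arms now run along the shank on both sides of the sleeve (side crop 255,280 to 305,360). The pin is still seated and the gripper is clear, so I'm handing in.

```bash
python3 -c "
from plant import env
print(env.finish_job())"
```

```text
the job is handed in; nothing more can be done
None
```

I handed the job in at about 25 s with the bar pushed home, the linchpin seated, its ring shut over the tip and the gripper clear; this is from the last pictures, as no verdict came back.

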